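# Tap home the loose wedge of the spice rack

### The job

One of the two wooden wedges that lock the spice rack together stands taller than the other: tap it down with the foot of the coffee tamper, held by its handle, until it goes no farther. Give at least two taps, the last with the wedge home, and lift the tamper a few centimetres clear between taps; do not push the wedge with the gripper itself. Then stand the tamper upright on the work surface and let go.

Things in the scene. Friction and masses are not known exactly. Their poses are not given: they have to be found in the camera images.
- tamper_mid (a point): Centre (41 mm above the underside) of the coffee tamper: loose, 82 mm tall, 0.25 to 0.42 kg. Steel disc foot 57 mm across, its flat underside strikes; upright round black handle up to 32 mm across, 22 to 81 mm above the underside: grasp it from above. Starts upright on the worktop, left of the rack. z axis: up the handle.
- wedge_head (a point): Middle of the flat top (30 x 22 mm) of the raised wedge: light wood, upright, 80 mm long, in a slot at either end of the rack. Top 102 to 110 mm above the rack's underside at the start, 85 mm when home. Slides only up and down; about 6 N of friction holds it. Nothing else within 40 mm is higher than 65 mm. The other end's equal wedge is home.
- wedge (a joint): How far the raised wedge has been driven down, in m: 0 to 0.008 at the start, 0.025 when it stops at the end of its travel (home).
- rack: Brown wooden spice rack, fixed, on the glass hob (4.5 mm above the worktop). Origin: centre of its underside; x across (110 mm), y along it (300 mm). End panels 65 mm high; wedges 118 mm either side of the centre. Two jars in its middle: tops to 157 mm, within 50 mm of the centre along y. A wall cupboard hangs beyond x = 0.6 from z = 0.4 up, left of y = -0.2: carry things nearer the robot.

How it is judged:
By the outcome, as a careful person would: the job done as asked, in the order asked, and still so for the second after the job is handed in, with the robot touching nothing.
It also fails if it takes over 54 s, if anything falls off the work surface, if the arm or the gripper's body presses on something with over 40 N, if the wrist force passes 120 N, or if a joint passes its speed limit or range.

### The arm

A 6-joint arm with a two-finger parallel gripper is mounted at the origin on a cart in front of the work surface, level with it; the furniture and walls round the work are solid. World frame = base frame: x ahead of the robot, y to its left, z up, the work surface at z = 0. Lengths are in mm, angles in rad, forces in N, time in s.
With the tool pointing down it reaches from about 350 to 775 mm from the base axis. Payload 7.3 kg.
Tool frame: the origin (TCP) lies at the very end of the fingers, on their centre line; the grasp point (between the pads) lies 19 mm behind it; z points along the fingers, y is the line along which they close (so a half turn about z gives the same grasp; the last joint's range is limited). The gripper opens to 92 mm and grips with 3 to 60 N. Pads are 19 mm wide; open, the fingers measure 130 mm over their backs; the gripper's body (75 mm by 190 mm) begins 47 mm behind the grasp point.
Start: joints at [-1.464, 0.342, 1.524, -0, 1.275, -0.146], TCP at [131.333, -508.327, 226.741] pointing down, gripper open.
Joint ranges: [-2.53, 2.53], [-0.77, 2.02], [0.04, 2.7], [-1, 4.14], [0.28, 2.66], [-3.11, 3.11]. Speed limits (rad/s): [2.57, 2.57, 3.14, 3.14, 3.14, 3.14].

### API

Orientations are given as [roll, pitch, yaw] about the fixed x, y, z axes, in that order (R = Rz(yaw) Ry(pitch) Rx(roll)).
In Python, from plant import bot gives the robot as it stands.
- The arm moves only by the tool apply_moves, never from a script. Its argument "motion" is text: rows parted by semicolons, each of 4 numbers parted by spaces: the shift along the tool's x, y, z in m, then the turn about the tool's z in degrees. A call has 1 to 8 rows; each row shifts and turns the commanded pose from where the row before left it, along the tool's axes as they then stand; what a row does not reach is not made up. A row lasts 1/8 s, in which the tool goes at most 62.5 mm and 10.7 degrees, less where a joint would pass 70% of its speed; a pose out of reach is approached as far as the arm can. A call with a gripper value outside its range is refused whole. "fingers" is the opening, from -1 (shut) to 1 (fully open), set as the call begins (left out, the last holds). The fingers move at their own pace and stop on an object; the grip force is fixed at half the most. Time passes only in rows, so rows that do not move let the fingers close. It gives the time, the measured TCP pose, the force, the opening and the grip force at its end, in the units of the state.
- bot.get_obs(): the state, without advancing time (a new reading comes with each control period).
- bot.capture(name): name is "scene" or "top"; returns a dict with "img" (420x560x3 uint8, blue, green, red), "range_z" (420x560 float32, mm along the optical axis (not along the pixel's ray), 0 where there is no reading), "fx", "fy", "cx", "cy" (pixels), "D" ([k1, k2, p1, p2, k3] as OpenCV has them; the pictures are not rectified), "world_from_camera" (4x4, takes a point from camera to world coordinates). Camera axes: x right, y down, z forward; pixel columns grow to the right and rows downward; lengths in mm; the calibration is good to about 2 mm. A picture is of the moment at which its call begins.
- bot.close_job(): hands the job in; it is judged then, once.
Trained networks look in a picture, given as the dict that the camera call returned (one of the last four; its "shot" number tells which), for a name from the list of things; names that differ only in an ending like _2 or _b are one class to them, and where a whole thing is asked for, a point or a joint stands for the part that bears it (a point fixed in the world has none). Each returns a list of dicts, best first, with "p" (0 to 1); they miss things now and then, are a little off and sometimes report something else, mostly with a low value. They report only what shows in the picture. A call takes as long as a camera call.
- bot.cut_out(picture, thing): "pixels" (420x560 bool, what is visible of it) and "point" ([column, row] in pixels, amid what is visible of it).
The state is a dict: "time": time; "joint_positions": joint angles; "dq": joint speeds; "tau": joint torques, N m; "tool_pos": TCP position; "tcp_rot": TCP orientation; "contact_force": force on the tool from outside, world axes, zero at the start; "moment": the same for the moment, N m; "grip_width": finger opening in mm; "finger_force": force on a finger pad.
Only numpy, scipy, OpenCV 4.12 (cv2) and the standard library are available. Lean on these libraries where they do the work, as an engineer would, in place of code of your own. Each camera call takes 0.05 s, during which the arm holds its last target. There are 200 camera calls.

## Working session

There is one attempt and no reset: what is moved stays moved. The work goes in short steps, Python scripts to look and compute and a tool call to move; the robot and the scene stay as the last step left them, time stands still between calls to the robot, and variables do not carry over. Pictures are saved under pics/ and viewed, at most 10 in all, crops included, and the job is handed in when it is done.

Besides the shell and the picture viewer there is one more tool, called by a JSON object that holds its "method" and its "body". apply_moves: Moves the arm, as the interface text tells. Its arguments: {"type":"object","properties":{"motion":{"type":"string"},"fingers":{"type":"number"}},"required":["motion"]}

```bash
mkdir -p pics; cat > h.py <<'E'
import numpy as np, cv2
from plant import bot
def pts(p,mask):
    v,u=np.nonzero(mask&(p["range_z"]>0))
    z=p["range_z"][v,u]
    K=np.array([[p["fx"],0,p["cx"]],[0,p["fy"],p["cy"]],[0,0,1.]])
    n=cv2.undistortPoints(np.stack([u,v],1).astype(np.float64)[:,None],K,np.array(p["D"],float))[:,0]
    c=np.c_[n*z[:,None],z,np.ones(len(z))]
    return (np.array(p["world_from_camera"])@c.T).T[:,:3],u,v
E
python3 - <<'E'
from h import *
ims=[]
for n in("scene","top"):
    p=bot.capture(n); ims.append(p["img"]); cv2.imwrite(f"pics/{n}0.png",p["img"])
    for t in("tamper_mid","wedge_head","wedge","rack"):
        for d in bot.cut_out(p,t)[:3]:
            P,u,v=pts(p,d["pixels"])
            print(n,t,round(d["p"],2),np.round(d["point"]),len(P), np.round(np.percentile(P,[2,50,98],axis=0)).tolist() if len(P) else "")
o=bot.get_obs();print(o)
E
```

```text
scene tamper_mid 0.57 [230. 275.] 928 [[415.0, 33.0, 5.0], [434.0, 63.0, 20.0], [465.0, 82.0, 84.0]]
scene wedge_head 0.59 [314. 168.] 92 [[473.0, -391.0, 71.0], [478.0, -379.0, 94.0], [486.0, -374.0, 111.0]]
scene rack 0.64 [289. 212.] 1854 [[416.0, -369.0, 9.0], [447.0, -168.0, 53.0], [526.0, -118.0, 73.0]]
top tamper_mid 0.65 [214. 218.] 549 [[418.0, 28.0, 1.0], [442.0, 48.0, 14.0], [469.0, 79.0, 83.0]]
top wedge_head 0.64 [422. 188.] 223 [[475.0, -394.0, 54.0], [489.0, -379.0, 105.0], [503.0, -373.0, 109.0]]
top wedge 0.74 [420. 192.] 226 [[475.0, -395.0, 53.0], [489.0, -380.0, 105.0], [503.0, -373.0, 109.0]]
top rack 0.68 [359. 190.] 5165 [[425.0, -397.0, 2.0], [483.0, -259.0, 50.0], [537.0, -126.0, 72.0]]
{'time': 0.5, 'joint_positions': array([-1.46400620e+00,  3.42021840e-01,  1.52412523e+00,  9.10926947e-06,
        1.27539648e+00, -1.46001056e-01]), 'dq': array([-4.83698167e-04, -3.09087506e-05, -5.12385258e-04, -1.22802510e-03,
       -1.25097179e-03,  4.48420493e-04]), 'tau': array([ 2.55629548e-04, -4.30809617e+01, -2.44313586e+01,  7.18458672e-02,
        4.88097675e-02, -8.01276826e-06]), 'tool_pos': array([ 131.33105209, -508.31714527,  226.72034112]), 'tcp_rot': array([ 3.14154281e+00, -1.47914530e-06,  2.52788527e-01]), 'contact_force': array([-0.5807411 , -0.23685552,  0.38602076]), 'moment': array([0.01179804, 0.00242669, 0.01130044]), 'finger_force': 0.0, 'grip_width': 91.94908330434848}
```

View pics/top0.png

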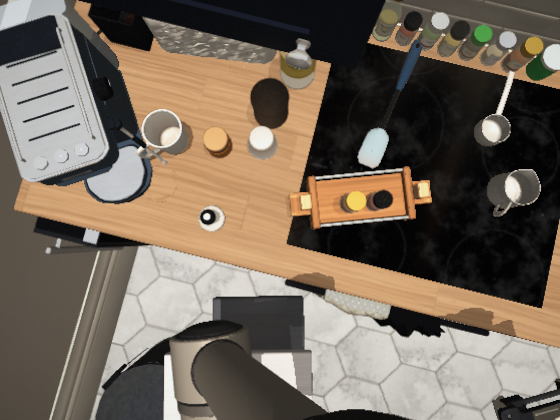

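View pics/scene0.png

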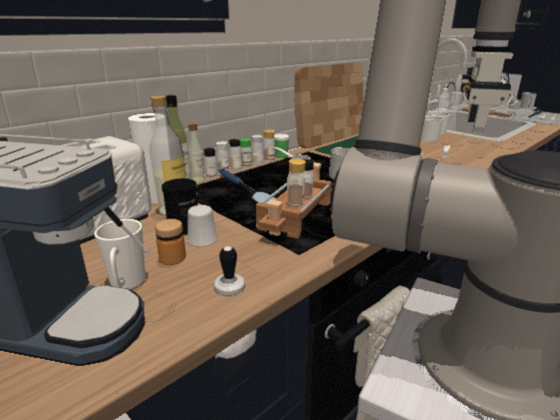

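```bash
python3 - <<'E'
from h import *
p=bot.capture("top")
for t,lo,hi in(("tamper_mid",78,90),("tamper_mid",3,20),("wedge_head",100,115)):
    d=bot.cut_out(p,t)[0]; P,u,v=pts(p,d["pixels"])
    Q=P[(P[:,2]>lo)&(P[:,2]<hi)]
    print(t,len(Q),np.round(Q.mean(0),1),np.round(np.percentile(Q,[3,50,97],axis=0)).tolist(),cv2.minAreaRect(Q[:,:2].astype(np.float32)))
P,u,v=pts(p,np.ones((420,560),bool))
# rack end panels at ~70 mm; jar tops
for lo,hi in((64,74),(150,170),(84,95)):
    Q=P[(P[:,2]>lo)&(P[:,2]<hi)&(P[:,0]>400)&(P[:,0]<560)&(P[:,1]>-440)&(P[:,1]<-70)]
    if len(Q): print(lo,len(Q),np.round(np.percentile(Q,[2,50,98],axis=0)).tolist(),cv2.minAreaRect(Q[:,:2].astype(np.float32)))
# anything around tamper and tall obstacles
Q=P[(P[:,0]>330)&(P[:,0]<560)&(P[:,1]>-60)&(P[:,1]<180)&(P[:,2]>6)]
print(np.round(np.percentile(Q,[0,1,50,99,100],axis=0)))
E
```

```text
tamper_mid 87 [443.5  52.8  80.6] [[434.0, 42.0, 78.0], [443.0, 52.0, 81.0], [454.0, 63.0, 84.0]] ((443.05841064453125, 52.922183990478516), (21.577152252197266, 22.075593948364258), 32.44890594482422)
tamper_mid 337 [441.4  48.8  12.3] [[418.0, 29.0, 7.0], [438.0, 46.0, 12.0], [469.0, 79.0, 17.0]] ((443.633544921875, 54.096412658691406), (54.87006378173828, 54.866493225097656), 89.29605102539062)
wedge_head 168 [ 488.9 -383.1  105.8] [[475.0, -394.0, 103.0], [489.0, -383.0, 106.0], [503.0, -373.0, 109.0]] ((489.2005920410156, -383.6105651855469), (29.232004165649414, 22.353830337524414), 3.3250949382781982)
64 1029 [[422.0, -375.0, 64.0], [479.0, -273.0, 67.0], [537.0, -159.0, 72.0]] ((479.95330810546875, -268.7491760253906), (109.53691101074219, 219.18775939941406), 4.612656116485596)
150 315 [[448.0, -257.0, 153.0], [465.0, -240.0, 158.0], [482.0, -223.0, 161.0]] ((465.7513122558594, -241.01702880859375), (36.24077606201172, 35.925376892089844), 88.2734146118164)
84 199 [[449.0, -376.0, 85.0], [468.0, -152.0, 88.0], [485.0, -139.0, 94.0]] ((469.4333801269531, -258.2304382324219), (45.016361236572266, 239.24053955078125), 3.7103748321533203)
[[416.  27.   6.]
 [416.  27.   7.]
 [442.  49.  15.]
 [558. 143.  95.]
 [559. 162. 102.]]
```

The raised wedge is the right one in the top view (about px 423,188), with its head near (489, -383, 106). The tamper stands alone at px (211,217), which is (443, 53). I'll go above the tamper, turning yaw to 0 so the tool axes line up with the world.

{"method": "apply_moves", "body": {"motion": "0 0 0 7.24;0 0 0 7.24;0.03 -0.04 0 0;0.03 -0.04 0 0;0.03 -0.04 0 0;0.03 -0.04 0 0;0.03 -0.04 0 0;0.03 -0.04 0 0", "fingers": 1}}

```text
time: 1.7
tool_pos: [312.1, -267.0, 227.0]
tcp_rot: [3.141, -0.001, -0.0]
contact_force: [0.9, -0.3, -0.0]
grip_width: 91.6
finger_force: 0.0
```

{"method": "apply_moves", "body": {"motion": "0.0165 -0.04 0 0;0.0165 -0.04 0 0;0.0165 -0.04 0 0;0.0165 -0.04 0 0;0.0165 -0.04 0 0;0.0165 -0.04 0.03 0;0.0165 -0.04 0.03 0;0.0165 -0.04 0.03 0"}}

```text
time: 2.7
tool_pos: [443.9, 53.1, 136.1]
tcp_rot: [3.141, -0.001, 0.0]
contact_force: [0.1, 0.5, 1.0]
grip_width: 91.6
finger_force: 0.0
```

{"method": "apply_moves", "body": {"motion": "0 0 0 0;0 0 0 0"}}

```text
time: 2.95
tool_pos: [443.4, 51.4, 137.0]
tcp_rot: [3.141, -0.0, 0.001]
contact_force: [-1.2, -0.5, 0.1]
grip_width: 91.7
finger_force: 0.0
```

{"method": "apply_moves", "body": {"motion": "0 -0.0015 0.02 0;0 0 0.02 0;0 0 0.02 0;0 0 0.02 0;0 0 0.015 0;0 0 0.009 0;0 0 0 0;0 0 0 0"}}

```text
time: 3.95
tool_pos: [443.8, 52.9, 33.4]
tcp_rot: [3.141, -0.001, -0.0]
contact_force: [0.4, 0.5, -0.8]
grip_width: 91.8
finger_force: 0.0
```

{"method": "apply_moves", "body": {"motion": "0 0 0 0;0 0 0 0;0 0 0 0;0 0 0 0;0 0 0 0;0 0 0 0", "fingers": -1}}

```text
time: 4.7
tool_pos: [443.3, 53.2, 32.7]
tcp_rot: [3.141, -0.0, 0.0]
contact_force: [-0.3, -0.0, 0.3]
grip_width: 36.4
finger_force: 0.0
```

{"method": "apply_moves", "body": {"motion": "0 0 0 0;0 0 -0.02 0;0 0 -0.03 0;0 0 -0.04 0;0 0 -0.04 0;0 0 -0.03 0;0 0 0 0;0 0 0 0"}}

```text
time: 5.7
tool_pos: [442.2, 53.2, 191.1]
tcp_rot: [-3.142, 0.003, 0.0]
contact_force: [0.4, 0.2, -4.0]
grip_width: 30.3
finger_force: 30.0
```

```bash
python3 - <<'E'
from h import *
print(bot.get_obs()["tool_pos"])
ps={n:bot.capture(n) for n in("scene","top")}
for n,p in ps.items():
    for d in bot.cut_out(p,"tamper_mid")[:1]:
        P,u,v=pts(p,d["pixels"]); print(n,d["p"],d["point"],np.round(np.percentile(P,[2,50,98],axis=0)).tolist())
s=ps["scene"]["img"]; cv2.imwrite("pics/grasp.png",cv2.resize(s[60:320,130:390],None,fx=2.2,fy=2.2))
E
```

```text
[442.16866146  53.23354982 191.06310674]
scene 0.77 [226.5, 198.5] [[413.0, 34.0, 163.0], [431.0, 61.0, 177.0], [462.0, 82.0, 241.0]]
```

View pics/grasp.png

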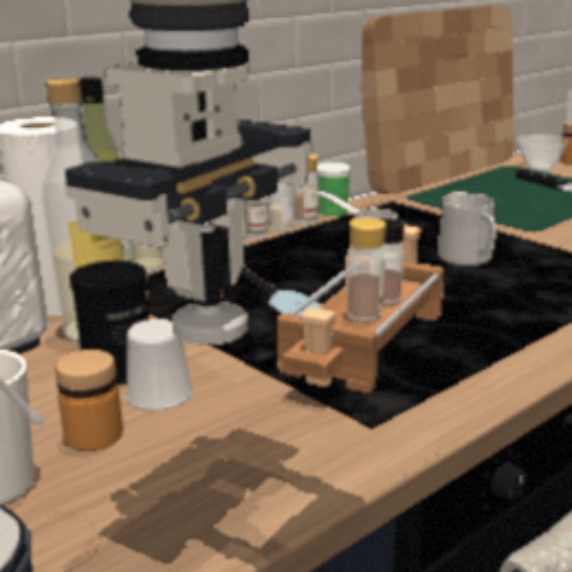

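{"method": "apply_moves", "body": {"motion": "0 0 -0.03 0;0 0.016 -0.03 0;0 0.03 0 0;0 0.035 0 0;0 0.035 0 0;0 0.035 0 0;0 0.035 0 0;0 0.035 0 0"}}

```text
time: 6.9
tool_pos: [443.0, -168.8, 251.8]
tcp_rot: [-3.141, 0.001, -0.0]
contact_force: [0.1, 0.2, -3.9]
grip_width: 30.3
finger_force: 30.0
```

{"method": "apply_moves", "body": {"motion": "0.005 0.035 0 0;0.005 0.035 0 0;0.01 0.035 0 0;0.01 0.035 0 0;0.01 0.035 0 0;0.006 0.025 0 0;0 0.015 0 0;0 0 0 0"}}

```text
time: 7.9
tool_pos: [488.8, -383.2, 251.7]
tcp_rot: [-3.14, 0.001, -0.001]
contact_force: [-0.0, -0.9, -4.6]
grip_width: 30.3
finger_force: 30.0
```

{"method": "apply_moves", "body": {"motion": "0 0 0.03 0;0 0 0.03 0;0 0 0.02 0;0 0 0 0;0 0 0 0"}}

```text
time: 8.52
tool_pos: [489.8, -382.6, 174.0]
tcp_rot: [3.14, -0.001, 0.001]
contact_force: [0.5, -0.6, -4.1]
grip_width: 30.3
finger_force: 30.0
```

```bash
python3 - <<'E'
from h import *
o=bot.get_obs();print(o["tool_pos"],o["contact_force"])
ps={n:bot.capture(n) for n in("scene","top")}
for n,p in ps.items():
  for t in("tamper_mid","wedge_head"):
    for d in bot.cut_out(p,t)[:1]:
        P,u,v=pts(p,d["pixels"]); print(n,t,d["p"],d["point"],np.round(np.percentile(P,[2,50,98],axis=0)).tolist())
s=ps["scene"]["img"]; cv2.imwrite("pics/above.png",cv2.resize(s[60:260,220:420],None,fx=3,fy=3))
E
```

```text
[ 489.80767309 -382.59376667  173.99752624] [ 0.53111592 -0.59507862 -4.12045859]
scene tamper_mid 0.84 [316.2, 143.9] [[461.0, -849.0, 26.0], [479.0, -373.0, 160.0], [696.0, -353.0, 224.0]]
scene wedge_head 0.6 [316.4, 168.0] [[453.0, -393.0, 71.0], [478.0, -378.0, 94.0], [489.0, -309.0, 111.0]]
```

View pics/above.png

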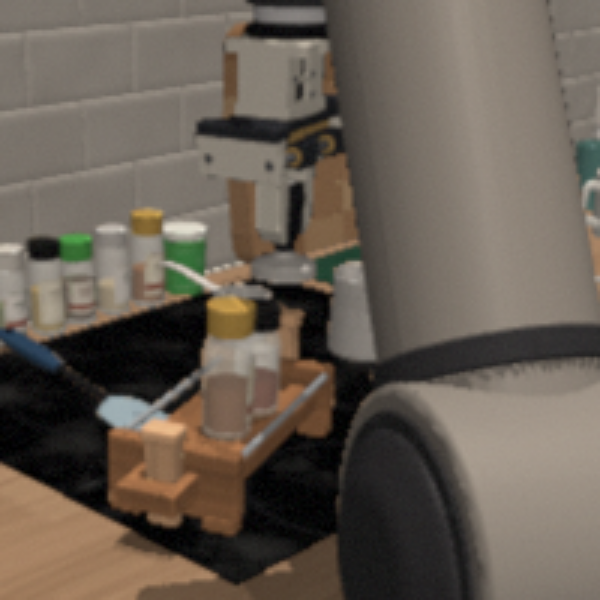

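{"method": "apply_moves", "body": {"motion": "0 0 0.014 0;0 0 0.01 0;0 0 0.006 0;0 0 0.006 0;0 0 0.004 0;0 0 0 0"}}

```text
time: 9.57
tool_pos: [489.3, -382.7, 132.7]
tcp_rot: [3.142, 0.0, 0.0]
contact_force: [-0.5, 1.2, -2.0]
grip_width: 30.0
finger_force: 30.0
```

{"method": "apply_moves", "body": {"motion": "0 0 -0.02 0;0 0 -0.02 0;0 0 0 0;0 0 0 0"}}

```text
time: 10.07
tool_pos: [489.0, -382.5, 171.7]
tcp_rot: [-3.141, 0.001, 0.0]
contact_force: [0.3, 0.6, -4.6]
grip_width: 30.4
finger_force: 30.0
```

{"method": "apply_moves", "body": {"motion": "0 0 0.02 0;0 0 0.016 0;0 0 0.005 0;0 0 0.004 0;0 0 0.003 0;0 0 0 0"}}

```text
time: 10.82
tool_pos: [489.3, -382.8, 124.8]
tcp_rot: [3.141, -0.0, 0.0]
contact_force: [0.0, 1.6, -2.6]
grip_width: 30.3
finger_force: 30.0
```

{"method": "apply_moves", "body": {"motion": "0 0 0.002 0;0 0 0 0"}}

```text
time: 11.08
tool_pos: [489.3, -382.9, 122.8]
tcp_rot: [3.141, -0.0, 0.0]
contact_force: [-1.3, 1.6, 1.3]
grip_width: 30.4
finger_force: 30.0
```

{"method": "apply_moves", "body": {"motion": "0 0 0.001 0;0 0 0 0"}}

```text
time: 11.32
tool_pos: [489.5, -382.9, 122.2]
tcp_rot: [3.141, -0.001, 0.0]
contact_force: [-0.6, 2.3, 3.7]
grip_width: 30.3
finger_force: 30.0
```

{"method": "apply_moves", "body": {"motion": "0 0 0.001 0;0 0 0 0"}}

```text
time: 11.58
tool_pos: [489.7, -383.1, 122.1]
tcp_rot: [3.14, -0.001, 0.0]
contact_force: [-2.2, 4.1, 8.8]
grip_width: 30.6
finger_force: 30.0
```

{"method": "apply_moves", "body": {"motion": "0 0 0.0015 0;0 0 0 0"}}

```text
time: 11.82
tool_pos: [490.2, -383.3, 121.9]
tcp_rot: [3.139, -0.003, 0.0]
contact_force: [-3.1, 6.2, 15.8]
grip_width: 30.6
finger_force: 30.0
```

{"method": "apply_moves", "body": {"motion": "0 0 -0.02 0;0 0 -0.024 0;0 0 0 0;0 0 0 0"}}

```text
time: 12.32
tool_pos: [488.8, -382.5, 161.7]
tcp_rot: [-3.14, 0.002, -0.0]
contact_force: [0.1, -0.8, -4.1]
grip_width: 30.3
finger_force: 30.0
```

```bash
python3 - <<'E'
from h import *
o=bot.get_obs();print(o["tool_pos"],o["contact_force"])
p=bot.capture("scene")
for t in("tamper_mid","wedge_head"):
    for d in bot.cut_out(p,t)[:1]:
        P,u,v=pts(p,d["pixels"]); P=P[(P[:,1]>-420)&(P[:,1]<-340)]; print(t,d["p"],d["point"],np.round(np.percentile(P,[2,50,98],axis=0)).tolist())
s=p["img"]; cv2.imwrite("pics/tap.png",cv2.resize(s[60:260,220:420],None,fx=3,fy=3))
E
```

```text
[ 488.79645983 -382.51617496  161.6600056 ] [ 0.09425946 -0.8107701  -4.12936489]
tamper_mid 0.52 [314.2, 151.3] [[460.0, -393.0, 134.0], [478.0, -372.0, 148.0], [509.0, -353.0, 211.0]]
```

View pics/tap.png

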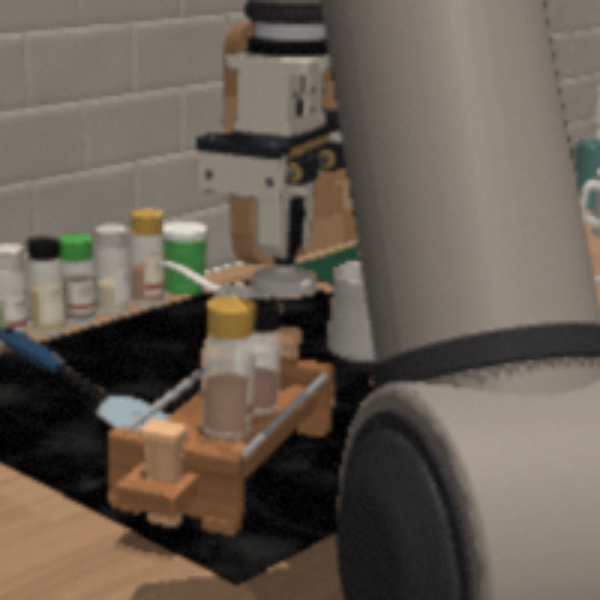

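The wedge now sits visibly lower, with its top at about px (290,333) in the crop, and the tamper is well clear of it. Next is the final tap.

{"method": "apply_moves", "body": {"motion": "0 0 0.018 0;0 0 0.014 0;0 0 0.005 0;0 0 0.003 0;0 0 0.0015 0;0 0 0 0"}}

```text
time: 13.22
tool_pos: [489.5, -383.0, 122.2]
tcp_rot: [3.141, -0.001, 0.0]
contact_force: [-0.2, -0.5, -3.1]
grip_width: 30.0
finger_force: 30.0
```

{"method": "apply_moves", "body": {"motion": "0 0 0 0"}}

```text
time: 13.35
tool_pos: [489.5, -383.0, 122.2]
tcp_rot: [3.141, -0.001, 0.0]
contact_force: [-0.0, 0.3, -2.4]
grip_width: 30.3
finger_force: 30.0
```

{"method": "apply_moves", "body": {"motion": "0 0 0.0015 0;0 0 0.001 0;0 0 0 0"}}

```text
time: 13.72
tool_pos: [490.3, -383.3, 122.0]
tcp_rot: [3.139, -0.003, 0.0]
contact_force: [-1.9, 2.4, 9.2]
grip_width: 30.4
finger_force: 30.0
```

{"method": "apply_moves", "body": {"motion": "0 0 0.001 0;0 0 0.001 0;0 0 0 0"}}

```text
time: 14.1
tool_pos: [490.8, -383.6, 121.8]
tcp_rot: [3.137, -0.005, 0.0]
contact_force: [-2.6, 6.0, 20.3]
grip_width: 30.1
finger_force: 30.0
```

The wedge holds against about 24 N with no travel, so it is home. I'll carry the tamper back to its original spot.

{"method": "apply_moves", "body": {"motion": "0 0 -0.02 0;0 0 -0.035 0;0 0 -0.04 0;0 0 -0.035 0;-0.006 -0.02 0 0;-0.01 -0.035 0 0;-0.01 -0.035 0 0;-0.01 -0.035 0 0"}}

```text
time: 15.1
tool_pos: [452.7, -256.7, 247.1]
tcp_rot: [3.142, 0.0, -0.0]
contact_force: [-0.1, -0.4, -4.5]
grip_width: 30.3
finger_force: 30.0
```

{"method": "apply_moves", "body": {"motion": "-0.005 -0.035 0 0;-0.005 -0.035 0 0;0 -0.035 0 0;0 -0.035 0 0;0 -0.035 0 0;0 -0.035 0 0;0 -0.035 0 0;0 -0.035 0 0"}}

```text
time: 16.1
tool_pos: [443.1, 23.3, 247.3]
tcp_rot: [3.141, -0.0, 0.0]
contact_force: [-0.2, 0.6, -3.7]
grip_width: 30.7
finger_force: 30.0
```

{"method": "apply_moves", "body": {"motion": "0 -0.02 0.02 0;0 -0.01 0.04 0;0 0 0.04 0;0 0 0.03 0;0 0 0 0;0 0 0 0;0 0 0 0"}}

```text
time: 16.98
tool_pos: [444.3, 52.1, 118.6]
tcp_rot: [3.141, -0.003, -0.0]
contact_force: [0.5, -0.5, -3.5]
grip_width: 30.2
finger_force: 30.0
```

```bash
python3 - <<'E'
from h import *
o=bot.get_obs();print(o["tool_pos"],o["contact_force"])
p=bot.capture("scene"); q=bot.capture("top")
d=bot.cut_out(p,"tamper_mid")[0]
P,u,v=pts(p,d["pixels"]);print(d["p"],np.round(np.percentile(P,[1,50,98],axis=0)).tolist())
P,u,v=pts(q,np.ones((420,560),bool))
for x,y in((489,-383),(467,-146.5)):
    Q=P[(abs(P[:,0]-x)<12)&(abs(P[:,1]-y)<8)&(P[:,2]<150)]; print(x,y,len(Q),np.round(np.percentile(Q[:,2],[10,50,90]),1) if len(Q) else "")
s=p["img"]; cv2.imwrite("pics/back.png",cv2.resize(s[130:330,130:330],None,fx=3,fy=3))
E
```

```text
[444.34094226  52.0873201  118.61757938] [ 0.52049201 -0.49528864 -3.49538914]
0.64 [[415.0, 34.0, 90.0], [433.0, 60.0, 104.0], [462.0, 80.0, 167.0]]
489 -383 111 [62.4 87.9 90.6]
467 -146.5 110 [49.6 88.2 90.3]
```

View pics/back.png

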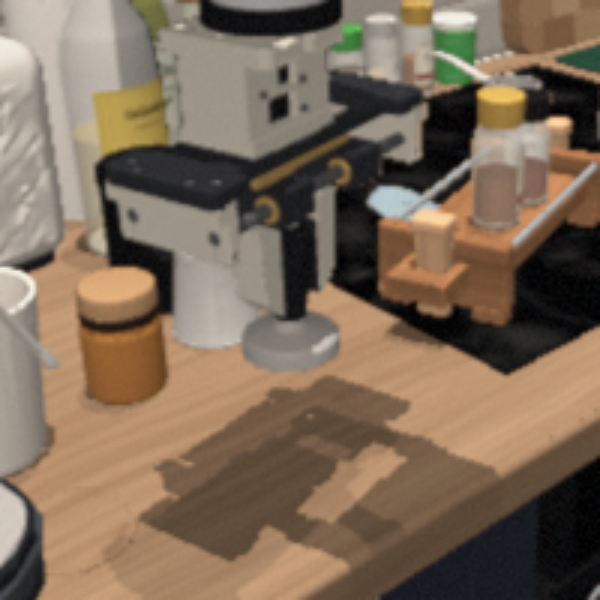

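Both wedges now measure the same height, at about 88 mm, and the tamper hangs upright in the gripper. I'll set it down.

{"method": "apply_moves", "body": {"motion": "0 0 0.025 0;0 0 0.025 0;0 0 0.02 0;0 0 0.01 0;0 0 0.003 0;0 0 0 0;0 0 0 0"}}

```text
time: 18.0
tool_pos: [443.8, 52.2, 34.8]
tcp_rot: [3.141, -0.001, 0.0]
contact_force: [-0.0, -0.8, -4.4]
grip_width: 30.5
finger_force: 30.0
```

{"method": "apply_moves", "body": {"motion": "0 0 0.0015 0;0 0 0.001 0;0 0 0 0"}}

```text
time: 18.38
tool_pos: [443.8, 52.2, 32.6]
tcp_rot: [3.141, -0.002, 0.0]
contact_force: [-2.4, 1.3, 7.1]
grip_width: 30.5
finger_force: 30.0
```

{"method": "apply_moves", "body": {"motion": "0 0 -0.0007 0;0 0 0 0"}}

```text
time: 18.62
tool_pos: [443.8, 52.2, 32.7]
tcp_rot: [3.141, -0.001, 0.0]
contact_force: [0.6, 0.9, 1.3]
grip_width: 30.4
finger_force: 30.0
```

{"method": "apply_moves", "body": {"motion": "0 0 0 0;0 0 0 0;0 0 0 0;0 0 0 0;0 0 0 0;0 0 0 0;0 0 0 0;0 0 0 0", "fingers": 1}}

```text
time: 19.62
tool_pos: [443.3, 52.2, 32.4]
tcp_rot: [3.141, 0.0, 0.0]
contact_force: [-0.6, 1.1, 0.5]
grip_width: 91.6
finger_force: 0.0
```

{"method": "apply_moves", "body": {"motion": "0 0 -0.01 0;0 0 -0.02 0;0 0 -0.03 0;0 0 -0.03 0;0 0 -0.03 0;0 0 -0.02 0;0 0 0 0;0 0 0 0"}}

```text
time: 20.62
tool_pos: [442.8, 52.2, 171.9]
tcp_rot: [3.142, 0.001, 0.0]
contact_force: [0.4, -0.1, -0.8]
grip_width: 92.0
finger_force: 0.0
```

```bash
python3 - <<'E'
from h import *
p=bot.capture("scene")
d=bot.cut_out(p,"tamper_mid")[0]
P,u,v=pts(p,d["pixels"]);print(d["p"],np.round(np.percentile(P,[1,50,98],axis=0)).tolist())
o=bot.get_obs();print(o["tool_pos"],o["contact_force"],o["grip_width"])
cv2.imwrite("pics/end.png",p["img"])
E
```

```text
0.55 [[415.0, 29.0, 4.0], [435.0, 61.0, 20.0], [464.0, 80.0, 85.0]]
[442.63556802  52.20487256 171.48757766] [-0.0123062   0.00659805  0.0917472 ] 91.76626622600217
```

View pics/end.png

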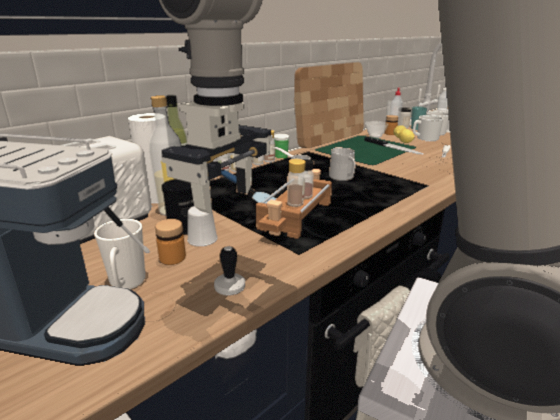

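The tamper stands upright at px (230,270), and the gripper is open and clear of it.

```bash
python3 -c "
from plant import bot
print(bot.close_job())"
```

```text
the job is handed in; nothing more can be done
None
```

The raised wedge was tapped home in three taps, the last with it already at its stop (both wedges measure about 88 mm high); the tamper stands upright and released on the worktop, and the job was handed in at about 21 s.

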